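# Fetch the rinse basket out of the staining jar with the lifting hook

### The arm

A 7-joint arm with a two-finger parallel gripper is mounted at the origin on the work surface. World frame = base frame: x ahead of the robot, y to its left, z up, the work surface at z = 0. Lengths are in mm, angles in degrees, forces in N, time in s.
With the tool pointing down it reaches from about 425 to 875 mm from the base axis. Payload 4.7 kg.
Tool frame: the origin (TCP) lies at the very end of the fingers, on their centre line; the grasp point (between the pads) lies 19 mm behind it; z points along the fingers, y is the direction in which the jaws open and shut (so a half turn about z gives the same grasp; the last joint's range is limited). The gripper opens to 87 mm and grips with 3 to 60 N. Pads are 19 mm wide; open, the fingers measure 117 mm over their backs; the gripper's body (75 mm by 190 mm) begins 51 mm behind the grasp point.
Start: joints at [-65.311, 18.392, -4.016, 83.108, 1.295, 78.541, -3.26], TCP at [263.172, 594.362, 222.587] pointing down, gripper open.
Joint ranges: [-163.93, 163.93], [-17.29, 119.83], [-79.2, 71.16], [3.27, 140.29], [-89.18, 269.18], [5.43, 117.66], [-154.24, 154.24]. Speed limits (degrees/s): [147.25, 147.25, 180, 180, 180, 180, 180].

### API

Orientations are given as [roll, pitch, yaw] about the fixed x, y, z axes, in that order (R = Rz(yaw) Ry(pitch) Rx(roll)).
In Python, from cell import arm gives the robot as it stands.
- The arm moves only by the tool apply_moves, never from a script. Its argument "deltas" is a list of rows, each a list of 7 numbers: the turn, a rotation vector about the tool's x, y, z in degrees, then the shift along the tool's x, y, z in mm, then the finger opening in mm, from 0 to 87. A call has 1 to 8 rows; each row shifts and turns the commanded pose from where the row before left it, along the tool's axes as they then stand; what a row does not reach is not made up. A row lasts 1/8 s, in which the tool goes at most 62.5 mm and 10.7 degrees, less where a joint would pass 70% of its speed; a pose out of reach is approached as far as the arm can. A call is refused whole if a number of a shift passes 62.5 or a number of a turn 10.7, either way. A call with a gripper value outside its range is refused whole. The fingers move at their own pace and stop on an object; "newtons" is the grip in N (left out, the last holds). Time passes only in rows, so rows that do not move let the fingers close. It gives the time, the measured TCP pose, the force and the opening at its end, in the units of the state.
- arm.get_state(): the state, without advancing time (a new reading comes with each control period).
- arm.grab_frame(name): name is "scene" or "side" or "wrist"; returns (picture, depth): 384x512x3 uint8, red, green, blue; 384x512 float32, mm along the optical axis (not along the pixel's ray), 0 where there is no reading.
- arm.camera_model(name): a dict with "intrinsics" (3x3 intrinsics, pixels), "pose" (4x4, takes a point from camera to world coordinates); the wrist camera has in their place "mount" (4x4, takes a point from camera to tool coordinates, whose origin is the TCP and whose axes are the flange's). Camera axes: x right, y up, looking along -z (the intrinsics and any distortion apply to the point x, -y, -z); pixel columns grow to the right and rows downward; lengths in mm; the calibration is good to about 2 mm. The wrist camera is an equidistant fisheye: a pixel r from the principal point sees the ray r / f radians off the axis. A picture is of the moment at which its call begins: read the wrist's pose just before it. camera_model takes no time and is no camera call.
- arm.finish_job(): hands the job in, once; it reports no verdict.
The state is a dict: "clock": time; "qpos": joint angles; "dq": joint speeds; "joint_torque": joint torques, N m; "tcp_pos": TCP position; "tcp_rot": TCP orientation; "force": force on the tool from outside, world axes, zero at the start; "moment": the same for the moment, N m; "gripper_width": finger opening in mm.
Only numpy, scipy, OpenCV 4.12 (cv2) and the standard library are available. Lean on these libraries where they do the work, as an engineer would, in place of code of your own. Each camera call takes 0.05 s, during which the arm holds its last target. There are 200 camera calls.

### The job

Take the lifting hook from its stand, reach down into the tall glass jar that holds the rinse basket, free the basket from its hanger by feel without forcing it, and lift it out on the hook. Set it down gently, upright in the steel drip tray, unhook, and hang the hook back in its stand; press nothing hard and leave the other things on the bench where they are.

Things in the scene. Friction and masses are not known exactly. Their poses are not given: they have to be found in the camera images.
- hook: Steel lifting hook, hangs upright, 164 mm tall, 0.12 kg. Origin: on its axis, underside of its collar; z up, x towards the hook's toe. Collar 24 (x) x 30 (y) x 5 mm; above it a black handle 14 (x) x 20 (y) mm, from z 5 to 60 mm. Below, a round 8 mm shank on the axis to z -48, then cranked 8 mm to -x, and a flat J hook at the foot.
- hook_saddle (a point): Centre of the J hook's level saddle (top face), on the hook's axis, 100 mm under the collar; axes as the hook's. The J is 14 mm wide (y). Saddle x -4 to 4, 4 mm thick; back plate x -8 to -4, rising to the shank; upturned toe x 4 to 8 mm, its top 8 mm above the saddle.
- hook_stand: Fixed stand of the hook, base 130 x 90 x 10 mm. Origin: on the bench below the seat; z up. A post at x 42 to 58 mm carries two level prongs that run to -x, open at their end at x -22 mm: each 10 mm wide (y), 8 mm thick, 13 mm apart, top at z 140.
- stand_seat (a point): Where the hook hangs: 140 mm above the bench, level with the prong tops, midway between them; axes as the stand's. The collar lies across the prongs with the shank between them, hook's x along the stand's x, at the start 0 to 6 mm further in (+x). It comes off by lifting a few mm and drawing it out to -x, and goes back the same way.
- jar: Tall square glass jar holding the basket, fixed. Outer 92 (x) x 88 (y) x 145 mm, inner 84 x 80, floor 6 mm. Origin: underside centre, z up. Steel hangers clip over the rims of its two y sides (3 mm above the rim) and reach down inside, within 9 mm of the glass, at x 1 to 25 mm. Press nothing on it beyond 20 N.
- jar_hanger (a point): Bar axis of the hung basket, midway between the two saddles; axes as the jar's. By each, at y +-31 to 34, a keeper plate: lip at the bar's -x side, rigid roof above, 8 mm high throat between, open to -x. The bar must rise 5 to 25 mm to clear the lip (set differently each time, both alike, not measured: feel) and meets the roof 3 mm higher. 12 mm or more to -x it is free to go up.
- basket: Steel rinse basket with coverslips, 0.15 to 0.26 kg. Origin: underside centre; z up, hung with its axes as the jar's. Tray 36 (x) x 50 (y) x 24 mm high, with two upright strips at y +-26 mm (12 x 2 mm) that carry the cross bar. Nothing should press or pull on it beyond 20 N.
- basket_bar (a point): Middle of the basket's cross bar, 50 mm above its underside: round, 5 mm thick, 75 mm long along the basket's y. Clear for the hook between the uprights and down to the tray's rim, 23 mm below the bar.
- tray: Fixed steel drip tray, 150 (x) x 180 (y) mm outside, walls 3 mm thick and 12 mm high, inner floor 3 mm above the bench. Origin: underside centre.
- spare_jar: A second jar like the first with the same hangers, empty; fixed. Same frame. Leave alone.
- wash_bottle: White plastic bottle, 60 mm diameter, 150 mm tall, loose. Origin: underside centre. Leave alone.
- slide_box: Blue slide box 85 x 100 x 34 mm, loose. Origin: underside centre. Leave alone.
- petri_dishes: Stacked clear dishes, 92 mm diameter, 30 mm high, loose. Origin: underside centre. Leave alone.
- tip_box: Orange pipette tip box, 82 x 117 x 67 mm, loose. Origin: underside centre. Leave alone.
- forceps: Steel forceps lying flat, 116 mm long along their x, loose. Origin: middle of their length. Leave alone.
- beaker: Glass beaker, 68 mm diameter, 90 mm tall, loose. Origin: underside centre. Leave alone.
Not all that is in view belongs to the job. What is shaped like the hook_stand but red is not meant.

How it is judged:
By the outcome, as a careful person would: the job done as asked, in the order asked, and still so for the second after the job is handed in, with the robot touching nothing.
It also fails if it takes over 72 s, if anything falls off the work surface, if the arm or the gripper's body presses on something with over 40 N, if the wrist force passes 120 N, or if a joint passes its speed limit or range.

## Working session

There is one attempt and no reset: what is moved stays moved. The work goes in short steps, Python scripts to look and compute and a tool call to move; the robot and the scene stay as the last step left them, time stands still between calls to the robot, and variables do not carry over. Pictures are saved under pics/ and viewed, about 8 in all and at most 12, crops included, and the job is handed in when it is done.

Besides the shell and the picture viewer there is one more tool, called after ">>>" as name([rows], argument=value, ...), one row to a line, values as JSON. apply_moves: Moves the arm, as the interface text tells. Its arguments: {"type":"object","properties":{"deltas":{"type":"array","items":{"type":"array","items":{"type":"number"}}},"newtons":{"type":"number"}},"required":["deltas"]}

```bash
ls; mkdir -p pics
python3 - <<'E'
from cell import arm
import cv2,numpy as np
s=arm.get_state();print(s)
for n in ["scene","side","wrist"]:
    m=arm.camera_model(n);print(n,{k:np.round(v,3).tolist() if not isinstance(v,str) else v for k,v in m.items()})
    p,d=arm.grab_frame(n);np.savez(f"pics/{n}0.npz",p=p,d=d)
    cv2.imwrite(f"pics/{n}0.png",p[:,:,::-1])
    print((d>0).mean())
a=cv2.imread("pics/scene0.png");b=cv2.imread("pics/side0.png")
cv2.imwrite("pics/both0.png",cv2.resize(np.vstack([a,b]),None,fx=0.78,fy=0.78))
E
```

```text
pics
{'clock': 0.0, 'qpos': array([-65.31241773,  18.43999517,  -4.0138419 ,  83.17357377,
         1.29548151,  78.53964538,  -3.26209094]), 'dq': array([ 0.09927225, -0.03524563, -0.02719649, -0.03780439,  0.03085818,
       -0.07986537, -0.00927208]), 'joint_torque': array([-8.11367518e-04, -4.91282129e+01, -4.04546158e-01, -3.12546766e+01,
       -6.38746982e-02,  4.33170993e-02,  1.83386792e-04]), 'tcp_pos': array([262.98026069, 593.83889005, 221.46230497]), 'tcp_rot': array([-1.79892045e+02,  6.62492420e-03,  1.56118546e+02]), 'force': array([-0.22139738, -0.02235128,  0.2142315 ]), 'moment': array([ 0.01364099,  0.02334573, -0.02317851]), 'gripper_width': 87.12748810936496}
scene {'intrinsics': [[389.577, 0.0, 259.333], [0.0, 389.577, 188.335], [0.0, 0.0, 1.0]], 'pose': [[0.425, -0.694, 0.581, 1457.061], [0.905, 0.316, -0.284, -245.222], [0.014, 0.647, 0.762, 1278.356], [0.0, 0.0, 0.0, 1.0]]}
0.9957834879557291
side {'intrinsics': [[409.818, 0.0, 247.856], [0.0, 409.818, 195.3], [0.0, 0.0, 1.0]], 'pose': [[0.851, 0.3, -0.43, 28.527], [-0.524, 0.508, -0.683, -673.41], [0.013, 0.807, 0.59, 863.487], [0.0, 0.0, 0.0, 1.0]]}
0.9962819417317709
wrist {'intrinsics': [[297.319, 0.0, 255.483], [0.0, 297.319, 194.348], [0.0, 0.0, 1.0]], 'mount': [[0.001, 0.956, 0.293, 79.538], [1.0, -0.001, -0.001, -0.105], [-0.001, 0.293, -0.956, -162.918], [0.0, 0.0, 0.0, 1.0]]}
0.9959665934244791
```

View pics/scene0.png

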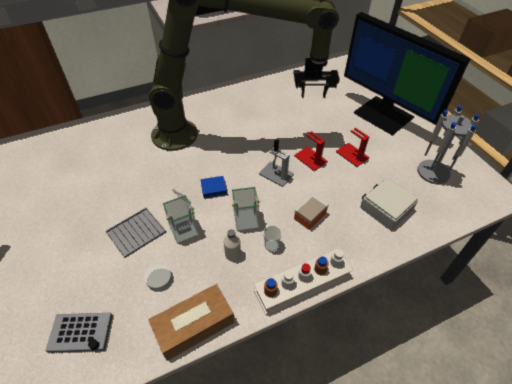

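View pics/side0.png

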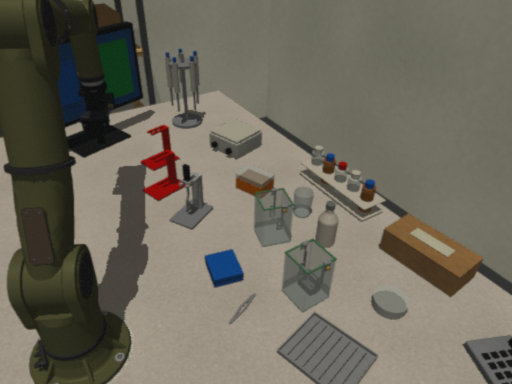

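Scene: grey stand with hook ≈(277,165), jars ≈(180,218) and (246,208), with something in the left one; tray ≈(136,231). Side: stand ≈(192,200), jars (273,217) and (309,275), tray (327,350). Next, zoomed crops plus the point cloud.

```bash
cat > h.py <<'E'
import numpy as np,cv2
from cell import arm
def cam(n):
    m=arm.camera_model(n);return m["intrinsics"],m["pose"]
def cloud(n,d):
    K,T=cam(n);v,u=np.mgrid[:384,:512]
    P=np.stack([(u-K[0,2])/K[0,0]*d,-(v-K[1,2])/K[1,1]*d,-d],-1)
    return P@T[:3,:3].T+T[:3,3]
def ray(n,u,v):
    K,T=cam(n);r=T[:3,:3]@np.array([(u-K[0,2])/K[0,0],-(v-K[1,2])/K[1,1],-1.]);return T[:3,3],r/np.linalg.norm(r)
def plane(n,u,v,z):
    o,r=ray(n,u,v);return o+r*(z-o[2])/r[2]
def two(a,b):
    (o1,r1),(o2,r2)=ray(*a),ray(*b)
    A=np.stack([r1,-r2],1);t=np.linalg.lstsq(A,o2-o1,rcond=None)[0]
    p,q=o1+r1*t[0],o2+r2*t[1];return (p+q)/2,np.linalg.norm(p-q)
E
python3 - <<'E'
from h import *
S=np.load("pics/scene0.npz");D=np.load("pics/side0.npz")
def crop(im,x,y,w,h,f): return cv2.resize(im[y:y+h,x:x+w,::-1],(w*f,h*f),interpolation=cv2.INTER_CUBIC)
a=crop(S["p"],155,180,66,50+20,6);b=crop(D["p"],275,230,66,80,6)
c=crop(S["p"],250,130,66,70,6);
e=crop(D["p"],165,150,60,80,6);
def pad(i,w=396,h=300):
    return i
cv2.imwrite("pics/c1.png",np.hstack([cv2.resize(a,(396,420)),cv2.resize(b,(346,420))]))
cv2.imwrite("pics/c2.png",np.hstack([cv2.resize(c,(396,420)),cv2.resize(e,(315,420))]))
# tray & stand stuff from depth
for n,X in (("scene",S),("side",D)):
    P=cloud(n,X["d"]);hsv=cv2.cvtColor(X["p"],cv2.COLOR_RGB2HSV)
    ok=X["d"]>0
    bench=P[...,2][ok];print(n,"bench z",np.median(bench[(bench>-15)&(bench<15)]))
    # height maps of grey objects
    for nm,(x0,y0,x1,y1) in ({"stand":(262,135,295,185),"jarA":(160,188,202,243),"jarB":(230,183,262,232),"tray":(103,207,168,255)} if n=="scene" else {"stand":(168,160,215,228),"jarA":(282,240,336,310),"jarB":(252,188,295,246),"tray":(276,312,378,384)}).items():
        Q=P[y0:y1,x0:x1].reshape(-1,3);Q=Q[Q[:,2]>9]
        print(nm,len(Q),np.round(np.percentile(Q,[1,50,99],0)).tolist())
E
```

```text
scene bench z 0.5369630188067731
stand 591 [[367.0, -245.0, 9.0], [454.0, 334.0, 49.0], [1457.0, 397.0, 1278.0]]
jarA 1111 [[507.0, -245.0, 11.0], [595.0, -133.0, 98.0], [1457.0, -87.0, 1278.0]]
jarB 1018 [[559.0, 0.0, 12.0], [644.0, 108.0, 99.0], [736.0, 158.0, 153.0]]
tray 235 [[392.0, -404.0, 9.0], [523.0, -271.0, 12.0], [1457.0, -168.0, 1278.0]]
side bench z -1.2884826668765754
stand 1008 [[29.0, -673.0, 9.0], [452.0, 337.0, 74.0], [494.0, 534.0, 863.0]]
jarA 2859 [[504.0, -181.0, 11.0], [545.0, -144.0, 94.0], [723.0, -15.0, 147.0]]
jarB 2012 [[554.0, 54.0, 11.0], [603.0, 78.0, 96.0], [732.0, 308.0, 147.0]]
tray 336 [[29.0, -673.0, 9.0], [491.0, -305.0, 11.0], [577.0, -201.0, 863.0]]
```

View pics/c1.png

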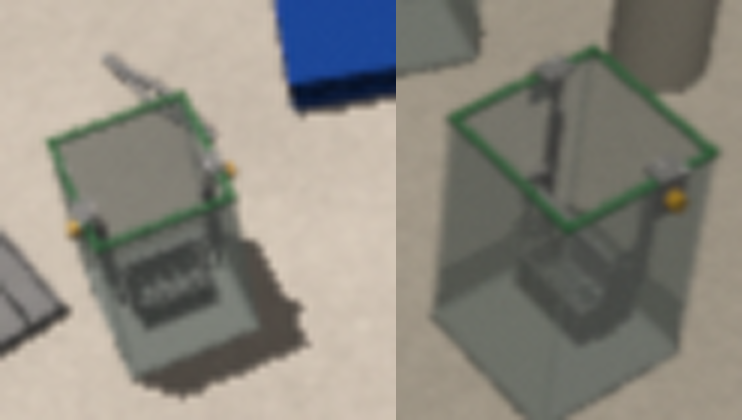

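View pics/c2.png

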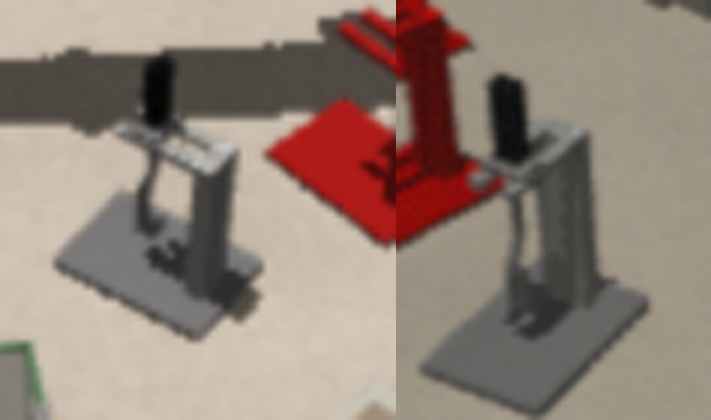

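c1: the left jar has green rim corners at about (50,140), (182,97), (235,197) and (97,247). The hanger clips sit toward the far (+x) end, and the dark basket is low inside. c2: the hook's black handle stands on the prongs' open end and the post is to the right, so stand +x points roughly along world +y.

Run:
```python
from h import *
np.set_printoptions(precision=1,suppress=True)
S=np.load("pics/scene0.npz");D=np.load("pics/side0.npz")
def proj(n,mask,z):
    v,u=np.nonzero(mask);return np.array([plane(n,a,b,z)[:2] for a,b in zip(u,v)],np.float32)
def rect(Q):
    r=cv2.minAreaRect(Q);return np.array(r[0]),np.array(r[1]),r[2]
for n,X,bx in (("scene",S,{"A":(155,188,205,226),"B":(228,180,264,208)}),("side",D,{"A":(280,236,338,276),"B":(250,184,297,215)})):
    hsv=cv2.cvtColor(X["p"],cv2.COLOR_RGB2HSV);P=cloud(n,X["d"])
    g=(hsv[...,0]>50)&(hsv[...,0]<85)&(hsv[...,1]>90)
    for k,(x0,y0,x1,y1) in bx.items():
        m=np.zeros_like(g);m[y0:y1,x0:x1]=g[y0:y1,x0:x1]
        print(n,"jar",k,m.sum(),rect(proj(n,m,145)))
    # orange/yellow clips
    o=(hsv[...,0]>10)&(hsv[...,0]<28)&(hsv[...,1]>150)
    for k,(x0,y0,x1,y1) in bx.items():
        v,u=np.nonzero(o[y0:y1+8,x0:x1]);print(" yellow",list(zip(u+x0,v+y0))[:20])
    x0,y0,x1,y1=(245,130,300,190) if n=="scene" else (160,155,222,230)
    sub=np.zeros_like(g);sub[y0:y1,x0:x1]=1
    grey=(hsv[...,1]<60)
    b=sub&(P[...,2]>5)&(P[...,2]<15)&grey&(X["d"]>0)&(P[...,1]>200)&(P[...,1]<450)
    v,u=np.nonzero(b);print(n,"base",b.sum(),rect(P[b][:,:2].astype(np.float32)))
    dk=sub&(X["p"].max(2)<40)&(P[...,2]>130)&(P[...,2]<215)&(X["d"]>0)
    Q=P[dk];print(" handle",len(Q),np.percentile(Q,[2,50,98],0),"px",[ (a.min(),a.max()) for a in np.nonzero(dk)])
    pr=sub&(P[...,2]>128)&(P[...,2]<150)&~dk&(X["p"].max(2)>50)&(hsv[...,1]<70)&(P[...,1]<450)
    Q=P[pr];print(" prongs",len(Q),rect(Q[:,:2].astype(np.float32)),np.median(Q[:,2]))
    t=(103,205,170,258) if n=="scene" else (272,308,382,384)
    sub[:]=0;sub[t[1]:t[3],t[0]:t[2]]=1
    tm=(sub>0)&(P[...,2]>1)&(P[...,2]<18)&(X["p"].max(2)<150)&(X["d"]>0)&(P[...,1]>-450)
    tm=cv2.morphologyEx(tm.astype(np.uint8),cv2.MORPH_OPEN,np.ones((3,3)))>0
    print(" tray",tm.sum(),rect(P[tm][:,:2].astype(np.float32)))
```

```text
scene jar A 3 (array([ 595.4, -172.3]), array([9.9, 1.6]), 3.9525506496429443)
scene jar B 1 (array([628.3,  61.6]), array([0., 0.]), 0.0)
 yellow []
 yellow []
scene base 501 (array([340.3, 357. ]), array([239.1, 380.7]), 66.2424087524414)
 handle 49 [[428.4 316.2 152.9]
 [437.  323.  183.2]
 [442.7 336.1 203.4]] px [(np.int64(140), np.int64(150)), (np.int64(274), np.int64(278))]
 prongs 145 (array([506.2, 239. ]), array([ 83.3, 260.7]), 31.474496841430664) 140.1233142044557
 tray 714 (array([ 487.5, -304.2]), array([157.2, 179.2]), 16.861059188842773)
side jar A 16 (array([ 552.7, -136.7]), array([88.4, 84.3]), 0.7393774390220642)
side jar B 6 (array([575.6, 127.1]), array([95.9, 40.9]), 45.64079666137695)
 yellow [(np.int64(327), np.int64(267)), (np.int64(328), np.int64(267)), (np.int64(329), np.int64(267)), (np.int64(327), np.int64(268)), (np.int64(328), np.int64(268)), (np.int64(329), np.int64(268)), (np.int64(327), np.int64(269)), (np.int64(328), np.int64(269))]
 yellow [(np.int64(250), np.int64(184)), (np.int64(267), np.int64(184)), (np.int64(268), np.int64(184)), (np.int64(26
[... 231 characters left out ...]
int64(185)), (np.int64(266), np.int64(185)), (np.int64(267), np.int64(185)), (np.int64(268), np.int64(185)), (np.int64(269), np.int64(185)), (np.int64(270), np.int64(185)), (np.int64(271), np.int64(185)), (np.int64(272), np.int64(185)), (np.int64(250), np.int64(186)), (np.int64(251), np.int64(186))]
side base 552 (array([436.3, 328.3]), array([133.3,  90.5]), 29.144649505615234)
 handle 76 [[423.1 313.4 148.9]
 [428.3 319.  173.8]
 [436.6 329.2 198.1]] px [(np.int64(165), np.int64(180)), (np.int64(184), np.int64(190))]
 prongs 149 (array([445.4, 334. ]), array([81.7, 34.3]), 28.952816009521484) 137.74721500061764
 tray 2103 (array([ 530.8, -278.2]), array([266.2, 208.4]), 28.140892028808594)
```

Run:
```python
from h import *
np.set_printoptions(precision=1,suppress=True)
for n,bx in (("scene",{"A":(155,190,205,226),"B":(228,180,264,208)}),("side",{"A":(280,236,338,276),"B":(250,184,297,216)})):
    p=np.load(f"pics/{n}0.npz")["p"].astype(int)
    g=(p[...,1]>p[...,0]+18)&(p[...,1]>p[...,2]+9)
    for k,(x0,y0,x1,y1) in bx.items():
        v,u=np.nonzero(g[y0:y1,x0:x1])
        Q=np.array([plane(n,a+x0,b+y0,145)[:2] for a,b in zip(u,v)],np.float32)
        r=cv2.minAreaRect(Q);print(n,k,len(Q),np.array(r[0]),np.array(r[1]),r[2],cv2.boxPoints(r).tolist())
print("clips:")
s=lambda x,y:("scene",155+(x+.5)/6-.5,180+(y+.5)/6-.5)
d=lambda x,y:("side",275+(x+.5)/5.242-.5,230+(y+.5)/5.25-.5)
for nm,a,b in (("yellow L/R",(75,228),(675,199)),("yellow2",(230,169),(675,199)),("cornNear",(50,140),(455,118)),("c",(182,97),(592,50)),("c",(235,197),(716,152)),("c",(97,247),(570,228)),
  ):
    print(nm,*two(s(*a),d(*b)))
```

```text
scene A 92 [ 553.7 -132.5] [94.7 90.9] 2.2145137786865234 [[504.67498779296875, -88.96483612060547], [508.18634033203125, -179.76910400390625], [602.8110961914062, -176.1099853515625], [599.2997436523438, -85.30572509765625]]
scene B 73 [610. 109.] [88.7 93. ] 74.58879852294922 [[553.3203125, 78.53916931152344], [642.998779296875, 53.818756103515625], [666.579833984375, 139.36395263671875], [576.9013671875, 164.08436584472656]]
side A 178 [ 552.9 -135.2] [93.7 89.8] 1.3286198377609253 [[505.02105712890625, -91.35650634765625], [507.10345458984375, -181.14108276367188], [600.7919311523438, -178.96817016601562], [598.7095336914062, -89.18359375]]
side B 80 [608.5 106.1] [88.3 93. ] 74.4280776977539 [[551.8626098632812, 76.05193328857422], [641.4511108398438, 51.08568572998047], [665.1432495117188, 136.10202026367188], [575.5547485351562, 161.06826782226562]]
clips:
yellow L/R [ 658.8 -247.   207.5] 131.93832213134897
yellow2 [ 670.9 -197.1  204.4] 217.27316888467485
cornNear [ 596.6 -210.9  226.7] 65.5465308332336
c [ 650.8 -182.1  262.3] 156.71920443432361
c [ 697.3 -198.   215.5] 208.15081426245072
c [ 642.5 -225.8  167.7] 108.85694734960539
```

```bash
cat >> h.py <<'E'
from scipy.spatial.transform import Rotation as Ro
def go(x,y,z,yaw):
    s=arm.get_state();R=Ro.from_euler("xyz",s["tcp_rot"],degrees=True);T=Ro.from_euler("xyz",[180,0,yaw],degrees=True)
    rv=np.degrees((R.inv()*T).as_rotvec());d=np.array([x,y,z])-s["tcp_pos"]
    print("turn",rv.round(2),"then shift",T.inv().apply(d).round(2),"world",d.round(1),"F",s["force"].round(2),"t",s["clock"])
def wray(u,v,pos,rot):
    m=arm.camera_model("wrist");K,M=m["intrinsics"],m["mount"]
    a=np.array([u-K[0,2],-(v-K[1,2])]);r=np.hypot(*a);th=r/K[0,0]
    c=np.array([*(a/max(r,1e-9)*np.sin(th)),-np.cos(th)])
    R=Ro.from_euler("xyz",rot,degrees=True).as_matrix()
    return pos+R@M[:3,3],R@M[:3,:3]@c
def wplane(u,v,z,pos,rot):
    o,r=wray(u,v,pos,rot);return o+r*(z-o[2])/r[2]
def wpix(P,pos,rot):
    m=arm.camera_model("wrist");K,M=m["intrinsics"],m["mount"]
    R=Ro.from_euler("xyz",rot,degrees=True).as_matrix()
    c=M[:3,:3].T@(R.T@(np.array(P)-pos)-M[:3,3]);th=np.arctan2(np.hypot(c[0],c[1]),-c[2]);w=c[:2]/np.hypot(c[0],c[1])*th*K[0,0]
    return K[0,2]+w[0],K[1,2]-w[1]
def snap(n):
    import os;s=arm.get_state();p,d=arm.grab_frame(n)
    i=len([f for f in os.listdir("pics") if f.endswith(".npz")])
    np.savez(f"pics/{n}{i}.npz",p=p,d=d,pos=s["tcp_pos"],rot=s["tcp_rot"]);print(n,i);return p,d,s
E
python3 - <<'E'
from h import *
s=lambda x,y:("scene",155+(x+.5)/6-.5,180+(y+.5)/6-.5)
d=lambda x,y:("side",275+(x+.5)/5.242-.5,230+(y+.5)/5.25-.5)
for q in (s(90,213),s(212,162),d(553,68),d(665,165)): print(plane(*q,148).round(1))
go(430,325,245,119)
E
```

```text
[ 575.5 -170.   148. ]
[569.1 -91.6 148. ]
[ 734.5 -193.6  148. ]
[ 730.1 -267.8  148. ]
turn [-8.000e-02  3.000e-02  3.712e+01] then shift [-316.21   15.69  -23.28] world [ 167.  -269.    23.3] F [0.77 0.1  0.88] t 0.15
```

>>> apply_moves([
  [0, 0, 9.3, 0, 0, -23, 87],
  [0, 0, 9.3, 0, 0, 0, 87],
  [0, 0, 9.3, 0, 0, 0, 87],
  [0, 0, 9.2, 0, 0, 0, 87],
  [0, 0, 0, -60, 3, 0, 87],
  [0, 0, 0, -60, 3, 0, 87],
  [0, 0, 0, -60, 3, 0, 87],
  [0, 0, 0, -60, 3, 0, 87],
])

```text
clock: 1.15
tcp_pos: [390.8, 388.4, 245.4]
tcp_rot: [180.0, 0.0, 119.0]
force: [1.5, -1.0, -0.2]
gripper_width: 87.0
```

>>> apply_moves([
  [0, 0, 0, -60, 3, 0, 87],
  [0, 0, 0, -16, 0, 0, 87],
  [0, 0, 0, 0, 0, 0, 87],
])

```text
clock: 1.52
tcp_pos: [429.9, 324.6, 245.5]
tcp_rot: [-180.0, -0.0, 118.9]
force: [-0.0, -0.2, -0.1]
gripper_width: 87.0
```

Run:
```python
from h import *
p,d,s=snap("wrist");print(s["tcp_pos"],s["tcp_rot"],s["force"])
cv2.imwrite("pics/w3.png",p[:,:,::-1])
for z in (140,200): print(z,wpix([430,325,z],s["tcp_pos"],s["tcp_rot"]))
```

```text
wrist 3
[429.91329942 324.59515899 245.5179357 ] [-1.79995987e+02 -2.63188644e-02  1.18883400e+02] [-0.03249529 -0.15533444 -0.1122201 ]
140 (np.float64(254.8346276121023), np.float64(191.6173431161621))
200 (np.float64(254.70608859827493), np.float64(214.30177126204683))
```

View pics/w3.png

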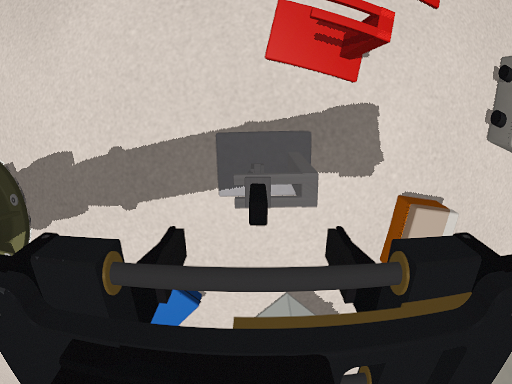

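The wrist image shows the handle at (258,184–225), leaning towards the image bottom as it rises. The prongs span (235–317, 176–207), open end to the left and parallel to the image x axis.

Run:
```python
from h import *
np.set_printoptions(precision=1,suppress=True)
X=np.load("pics/wrist3.npz");p=X["p"];pos,rot=X["pos"],X["rot"]
m=p.max(2)<45
for v in range(180,230,4):
    u=np.nonzero(m[v,240:280])[0]; print(v,(u.min()+240,u.max()+240) if len(u) else None,end="; ")
print()
g=p.max(2)
for v in (178,182,186,190,194,198,202,206): print(v,g[v,228:322:3])
def stand(P):
    c,s=np.cos(np.radians(29)),np.sin(np.radians(29));q=P[:2]-[430,325];return np.array([c*q[0]+s*q[1],-s*q[0]+c*q[1]])
for n,u,v,z in (("handle top near",258.5,224.5,200),("prong open bottom corner",235,207,140),("prong right bottom",317,207,140),("prong open top corner",235,176,140),("base TL",217,132,10),("base TR",310,131,10),("base BL",219,196,10)):
    P=wplane(u,v,z,pos,rot);print(n,P,stand(P))
```

```text
180 None; 184 (np.int64(251), np.int64(264)); 188 (np.int64(250), np.int64(265)); 192 (np.int64(250), np.int64(265)); 196 (np.int64(250), np.int64(266)); 200 (np.int64(249), np.int64(266)); 204 (np.int64(249), np.int64(267)); 208 (np.int64(249), np.int64(266)); 212 (np.int64(249), np.int64(266)); 216 (np.int64(249), np.int64(266)); 220 (np.int64(249), np.int64(266)); 224 (np.int64(250), np.int64(265)); 228 None; 
178 [ 78  79 100  97  97  99  84  86  86  87  87  87  83  86  84  96  99  98
  97  98  97  98  99 100  99  98  99  99 100 101 162 216]
182 [ 79  78 100  97  99  98  86  86  86  88  88  87  86  86  81  97  97  99
  98  99  98  99 100 100 100  98  98  99  99  99 193 216]
186 [ 77  79  76  74  72 177  85  90  15  17  13  16  14  86  81 164 164 161
 163 162 160 158  77  78  77 100 100  99  97 100 187 216]
190 [168 164 163 163 161 163  84  88  16  15  13  17  15  89  78 161 161 160
 160 161 159 159 119  77  76 100 100  99  99  98 219 214]
194 [163 164 163 163 161 164  84  68  17  16  11  16  14  89  98 161 157 156
 152 153 149 147 150  75  75 100 100  99 101  98 220 210]
198 [210 215 187  84  85  85  85  28  15  18  16  15  16  73  83 100 101 102
 103 102 105 103 103 102 103 103 101 101 102 102 224 214]
202 [210 215 160  96  96  96  87   3  16  19  17  13  16  48  82  97  99  97
  97  98  98  98  99  99 100  99  98  98  98  98 225 217]
206 [215 216 195  95  95  96  82   7  16  19  18  18  19  33  83  95 100 100
 101 112 112 113 113 134 136 101 115 120 123 123 217 213]
handle top near [436.5 319.1 200. ] [ 2.9 -8.3]
prong open bottom corner [420.8 302.3 140. ] [-19.  -15.4]
prong right bottom [490.3 340.6 140. ] [ 60.4 -15.6]
prong open top corner [406.5 329.3 140. ] [-18.4  15.2]
base TL [363.5 339.8  10. ] [-51.   45.2]
base TR [472.2 402.   10. ] [74.3 46.9]
base BL [407.3 261.2  10. ] [-50.8 -44.8]
```

>>> apply_moves([
  [0, 0, 0, 0.6, 3.2, 30, 87],
  [0, 0, 0, 0, 0, 40, 87],
  [0, 0, 0, 0, 0, 21.5, 87],
  [0, 0, 0, 0, 0, 0, 87],
  [0, 0, 0, 0, 0, 0, 60],
  [0, 0, 0, 0, 0, 0, 40],
])

```text
clock: 2.33
tcp_pos: [432.5, 328.5, 155.5]
tcp_rot: [179.9, -0.0, 119.1]
force: [0.1, 0.2, 0.4]
gripper_width: 74.2
```

>>> apply_moves([
  [0, 0, 0, 0, 0, 0, 20],
  [0, 0, 0, 0, 0, 0, 8],
  [0, 0, 0, 0, 0, 0, 8],
  [0, 0, 0, 0, 0, 0, 8],
], newtons=35)

```text
clock: 2.82
tcp_pos: [432.1, 327.4, 154.1]
tcp_rot: [180.0, -0.0, 119.0]
force: [-0.5, -0.3, -0.4]
gripper_width: 35.2
```

>>> apply_moves([
  [0, 0, 0, 0, 0, 0, 8],
  [0, 0, 0, 0, 0, 0, 8],
  [0, 0, 0, 0, 0, 0, 8],
  [0, 0, 0, 0, 0, 0, 8],
  [0, 0, 0, 0, 0, 0, 8],
])

```text
clock: 3.45
tcp_pos: [432.0, 327.3, 154.0]
tcp_rot: [-180.0, 0.0, 119.0]
force: [-0.6, -0.5, 0.9]
gripper_width: 14.2
```

```bash
python3 -c "
from h import *
s=arm.get_state();print(s)"
```

```text
{'clock': 3.45, 'qpos': array([-50.4807933 ,   7.80453778,  11.43939781, 104.15365886,
        -1.66214001,  68.21523836,  -9.50897901]), 'dq': array([ 0.10878973,  0.09353067, -0.03564579, -0.11343945,  0.01449301,
       -0.06923952, -0.0673544 ]), 'joint_torque': array([ 1.79768458e-02, -3.64108121e+01,  9.87800695e-01, -2.99750537e+01,
       -4.49194328e-02, -3.01387981e-01,  2.67571086e-04]), 'tcp_pos': array([432.0052173 , 327.28516309, 154.04200188]), 'tcp_rot': array([-1.79988227e+02,  1.98183100e-03,  1.19018297e+02]), 'force': array([-0.61847731, -0.50819942,  0.88778721]), 'moment': array([-0.17505083,  0.21597402, -0.00290986]), 'gripper_width': 14.237451629591884}
```

>>> apply_moves([
  [0, 0, 0, 0, 0, -4, 8],
  [0, 0, 0, 0, 0, -5, 8],
  [0, 0, 0, 0, 0, 0, 8],
  [0, 0, 0, 0, -15, 0, 8],
  [0, 0, 0, 0, -20, 0, 8],
  [0, 0, 0, 0, -20, 0, 8],
  [0, 0, 0, 0, -5, 0, 8],
  [0, 0, 0, 0, 0, 0, 8],
])

```text
clock: 4.45
tcp_pos: [379.5, 298.3, 163.3]
tcp_rot: [180.0, -0.0, 119.0]
force: [-0.1, -0.3, -1.4]
gripper_width: 13.6
```

>>> apply_moves([
  [0, 0, 0, 0, 0, -40, 8],
  [0, 0, 0, 0, 0, -50, 8],
  [0, 0, 0, 0, 0, -50, 8],
  [0, 0, 0, 0, 0, -12, 8],
  [0, 0, 0, 0, 0, 0, 8],
])

```text
clock: 5.08
tcp_pos: [380.2, 298.6, 315.2]
tcp_rot: [179.9, -0.0, 119.0]
force: [-0.0, 0.4, -0.7]
gripper_width: 13.3
```

```bash
python3 -c "
from h import *
go(500,-130,315,91.8)"
```

```text
turn [ 0.06 -0.03 27.21] then shift [-4.3214e+02  1.0633e+02  2.2000e-01] world [ 1.198e+02 -4.286e+02 -2.000e-01] F [-0.01  0.35 -0.66] t 5.075
```

>>> apply_moves([
  [0, 0, 9.1, 0, 0, 0, 8],
  [0, 0, 9.1, 0, 0, 0, 8],
  [0, 0, 9.0, 0, 0, 0, 8],
  [0, 0, 0, -60, 10, 0, 8],
  [0, 0, 0, -60, 14, 0, 8],
  [0, 0, 0, -60, 20, 0, 8],
  [0, 0, 0, -60, 20, 0, 8],
  [0, 0, 0, -60, 20, 0, 8],
])

```text
clock: 6.08
tcp_pos: [471.9, 1.3, 312.9]
tcp_rot: [-179.9, 0.0, 91.8]
force: [1.6, 1.2, -2.3]
gripper_width: 13.7
```

>>> apply_moves([
  [0, 0, 0, -60, 20, 0, 8],
  [0, 0, 0, -60, 20, 5, 8],
  [0, 0, 0, -60, 20, 5, 8],
  [0, 0, 0, -18, 5, 5, 8],
  [0, 0, 0, 0, 0, 0, 8],
  [0, 0, 0, 0, 0, 0, 8],
])

```text
clock: 6.82
tcp_pos: [542.4, -188.6, 299.0]
tcp_rot: [-179.9, -0.1, 91.9]
force: [0.0, 0.5, -1.0]
gripper_width: 13.9
```

Run:
```python
from h import *
p,d,s=snap("wrist");print(s["tcp_pos"],s["tcp_rot"],s["force"],s["clock"])
u,v=wpix([553,-134,145],s["tcp_pos"],s["tcp_rot"]);print(u,v)
cv2.imwrite("pics/w4.png",np.hstack([cv2.resize(p[:,:,::-1],None,fx=.8,fy=.8),cv2.resize(p[int(v)-65:int(v)+65,int(u)-65:int(u)+65,::-1],(307,307),interpolation=cv2.INTER_CUBIC)]))
```

```text
wrist 4
[ 542.36130663 -188.62544836  299.01154224] [-1.79883930e+02 -6.74964968e-02  9.18987390e+01] [ 0.04123399  0.46248844 -1.02799259] 6.825
266.40435900192745 130.54879342533042
```

View pics/w4.png

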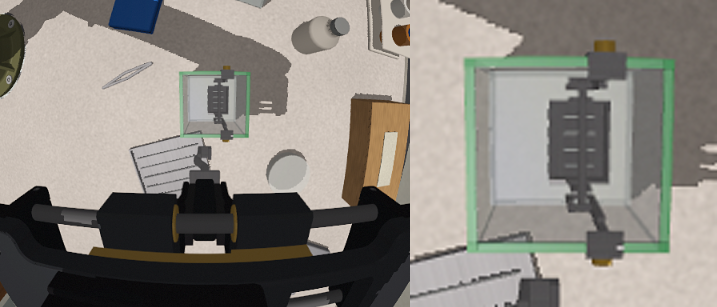

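Wrist view: the jar's green rim is about square, centred at (266,130) in the raw image. The basket sits inside, towards +x (image right), with the bar vertical in the image near crop x≈582. Depth should give the bar's height.

```bash
cat >> h.py <<'E'
def wcloud(X):
    m=arm.camera_model("wrist");K,M=m["intrinsics"],m["mount"];v,u=np.mgrid[:384,:512]
    a=(u-K[0,2]);b=-(v-K[1,2]);r=np.hypot(a,b)+1e-9;t=np.tan(r/K[0,0]);d=X["d"]
    C=np.stack([a/r*t*d,b/r*t*d,-d],-1);T=C@M[:3,:3].T+M[:3,3]
    return T@Ro.from_euler("xyz",X["rot"],degrees=True).as_matrix().T+X["pos"]
E
python3 - <<'E'
from h import *
np.set_printoptions(precision=1,suppress=True,linewidth=220)
X=np.load("pics/wrist4.npz");P=wcloud(X);p=X["p"].astype(int)
g=(p[...,1]>p[...,0]+18)&(p[...,1]>p[...,2]+9);g[:80]=0;g[185:]=0;g[:,:210]=0;g[:,330:]=0
v,u=np.nonzero(g);Q=np.array([wplane(a,b,145,X["pos"],X["rot"])[:2] for a,b in zip(u,v)],np.float32)
print("rim",cv2.minAreaRect(Q),"depth z rim",np.median(P[g][:,2]))
print("bench z",np.median(P[100:170,100:200,2]))
# rows across the bar
for v in range(88,172,3): print(v,np.round(P[v,256:292:2,2]).astype(int), "y%.0f"%P[v,272,1])
print("x",np.round(P[125,256:292:2,0]))
E
```

```text
rim ((554.9207763671875, -133.42578125), (93.91004180908203, 89.40770721435547), 2.040536403656006) depth z rim 146.2473949690655
bench z 0.7369893273509547
88 [  1   2   1   1   1   2   1   1   1   0 149 149 148 149 149 149 149 148] y-79
91 [146 146 147 145 146 146 146 146 146 145 148 149 148 149 148 149 149 148] y-92
94 [122 124 121 121 121 122 121 122 121 121 149 148 149 150 149 148 150 149] y-94
97 [  7   9   6   7  29  28  28  28  28  27 148 148 149 149 149 149 150 148] y-94
100 [  8   8   8   7   6   6  89  88  88  90  88  92 119 126 127   7   6   7] y-100
103 [ 6  8  7  7  8  7  7  7 74 74  7  7  6  7  6  7  7  6] y-103
106 [ 6  7  7  8  8  8 24 71 75 76 71  7  7  7  8 10  8  7] y-107
109 [ 7  5 46 23 24 24 24 23 74 76 26 24 24 25 47  7  6  7] y-111
112 [ 6  7 47 25 25 24 24 24 24 74 24 24 26 24 46  6  7  6] y-116
115 [ 7  7 47 23 25 26 25 23 24 75 24 25 25 25 46  6  7  8] y-120
118 [ 7  7 47 24 25 24 25 25 25 75 24 25 25 25 46  6  6  8] y-125
121 [ 6  6 46 25 25 23 24 24 73 75 24 24 24 24 47  6  7  7] y-127
124 [ 7  6 47 25 25 24 24 24 73 76 25 24 24 23 45  8  6  7] y-131
127
[... 524 characters left out ...]
74 76 54 62  7  9  8  6  7  6] y-162
151 [29 28 30 30 29 30 88 89 89 88 89 88 89 29 30 29 29 29] y-164
154 [ 56  57  56  56  56  55  73  70  71  70  71  93 112 112  57  57  57  56] y-171
157 [ 81  81  82  80  81  80  81  81  83  81  81  93 127 128  81  81  80  81] y-173
160 [103 103 103 102 102 102 101 103 100 102 103 102 126 133 102 103 102 102] y-174
163 [122 122 122 121 121 120 121 123 120 121 148 150 149 149 149 149 148 148] y-174
166 [138 138 138 138 140 138 138 138 138 138 147 148 148 149 148 149 148 149] y-174
169 [147 147 147 146 147 145 146 147 147 148 148 150 149 150 149 149 148 148] y-175
x [542. 545. 548. 551. 554. 557. 560. 562. 563. 565. 571. 574. 577. 580. 581. 588. 591. 594.]
```

Run:
```python
from h import *
np.set_printoptions(precision=1,suppress=True,linewidth=220)
X=np.load("pics/wrist4.npz");P=wcloud(X)
sub=np.zeros((384,512),bool);sub[100:150,250:295]=1
def lf(lo,hi,y0,y1):
    m=sub&(P[...,2]>lo)&(P[...,2]<hi)&(P[...,1]>y0)&(P[...,1]<y1);return P[m]
B=lf(68,80,-155,-108);print(len(B),B.mean(0),np.percentile(B[:,0],[5,25,50,75,95]));k=np.polyfit(B[:,1],B[:,0],1);print("slope deg",np.degrees(np.arctan(k[0])),"x at y-133.5",np.polyval(k,-133.5))
R=lf(40,52,-155,-108);a=R[R[:,0]<556];b=R[R[:,0]>573];print("rim x",a[:,0].mean(),b[:,0].mean(),a[:,0].min(),b[:,0].max(),R[:,2].mean(), "y",R[:,1].min(),R[:,1].max())
# jar-frame coords of hangers
H=P[(P[...,2]>147.3)&(P[...,2]<152)&(P[...,1]>-185)&(P[...,1]<-80)&(P[...,0]>500)&(P[...,0]<610)];print("clip",H.mean(0),H.min(0),H.max(0))
# hook visible?
sub2=P[150:240,225:290].reshape(-1,3);m=(sub2[:,2]>165)&(sub2[:,2]<230);h=sub2[m];print("hook pts",len(h),h.mean(0) if len(h) else 0)
for z0 in range(165,225,6):
    q=h[(h[:,2]>=z0)&(h[:,2]<z0+6)]
    if len(q):print(z0,len(q),q.min(0),q.max(0))
```

```text
137 [ 564.7 -131.6   74.3] [562.5 563.5 564.7 566.  567.2]
slope deg -1.8236087976860746 x at y-133.5 564.7825462231011
rim x 548.0776539253843 581.1606974839884 546.5879253808674 596.8557664773481 45.41681391561853 y -154.3024599511279 -108.85442129082806
clip [ 567.4 -132.8  148.5] [ 507.6 -180.5  147.3] [601.9 -86.3 151.2]
hook pts 334 [ 541.3 -186.7  199.3]
183 134 [ 535.9 -196.   183.2] [ 550.4 -181.1  189. ]
189 70 [ 535.1 -194.9  189.3] [ 550.7 -181.3  195. ]
195 7 [ 535.3 -182.2  195.9] [ 539.  -181.5  199.2]
201 20 [ 535.4 -191.4  201.3] [ 539.4 -181.6  206.5]
207 12 [ 531.4 -188.2  208.1] [ 538.4 -181.5  212.9]
213 34 [ 531.6 -187.5  213.1] [ 538.6 -181.6  217.8]
219 27 [ 531.8 -190.6  219.2] [ 538.7 -184.7  224.9]
```

>>> apply_moves([
  [0, 0, 0, 28, 4, 0, 8],
  [0, 0, 0, 26.6, 4.3, 0, 8],
  [0, 0, 0, 0, 0, 0, 8],
  [0, 0, 0, 0, 0, 0, 8],
])

```text
clock: 7.38
tcp_pos: [549.0, -135.2, 300.4]
tcp_rot: [180.0, 0.0, 91.9]
force: [0.9, -0.6, -1.8]
gripper_width: 13.6
```

```bash
python3 -c "
from h import *
go(549,-133.5,171,91.9)"
```

```text
turn [ 0.03  0.   -0.02] then shift [1.7400e+00 2.0000e-02 1.2944e+02] world [  -0.     1.7 -129.4] F [ 0.94 -0.59 -1.83] t 7.375
```

>>> apply_moves([
  [0, 0, 0, 0.5, 0, 25, 8],
  [0, 0, 0, 0, 0, 25, 8],
  [0, 0, 0, 0, 0, 25, 8],
  [0, 0, 0, 0, 0, 25, 8],
  [0, 0, 0, 0, 0, 20, 8],
  [0, 0, 0, 0, 0, 9, 8],
  [0, 0, 0, 0, 0, 0, 8],
  [0, 0, 0, 0, 0, 0, 8],
])

```text
clock: 8.38
tcp_pos: [549.8, -135.3, 172.2]
tcp_rot: [179.9, 0.0, 91.8]
force: [-0.5, 0.4, -0.6]
gripper_width: 13.9
```

```bash
python3 -c "
from h import *
go(564.2,-133.5,170,91.9)"
```

```text
turn [ 0.09  0.01 -0.1 ] then shift [ 1.29 14.46  2.19] world [14.4  1.8 -2.2] F [-0.47  0.42 -0.62] t 8.375
```

>>> apply_moves([
  [0, 0, 0, 0, 0, 2, 8],
  [0, 0, 0, 0.6, 4, 0, 8],
  [0, 0, 0, 0.6, 4, 0, 8],
  [0, 0, 0, 0, 4, 0, 8],
  [0, 0, 0, 0, 2.5, 0, 8],
  [0, 0, 0, 0, 0, 0, 8],
  [0, 0, 0, 0, 0, 0, 8],
])

```text
clock: 9.25
tcp_pos: [563.6, -133.3, 169.2]
tcp_rot: [-180.0, -0.0, 91.8]
force: [0.3, -0.5, -1.8]
gripper_width: 13.7
```

```bash
python3 -c "
from h import *
go(564.2,-133.5,170,91.9)"
```

```text
turn [-0.01 -0.   -0.09] then shift [-0.24  0.64 -0.84] world [ 0.6 -0.2  0.8] F [ 0.33 -0.51 -1.75] t 9.25
```

>>> apply_moves([
  [0, 0, 0, 0, 0.4, -3, 8],
  [0, 0, 0, 0, 0, -4, 8],
  [0, 0, 0, 0, 0, -3, 8],
  [0, 0, 0, 0, 0, -2, 8],
  [0, 0, 0, 0, 0, -2, 8],
  [0, 0, 0, 0, 0, -1, 8],
  [0, 0, 0, 0, 0, 0, 8],
])

```text
clock: 10.12
tcp_pos: [563.8, -133.1, 183.9]
tcp_rot: [-180.0, -0.0, 91.8]
force: [1.3, 0.0, -3.4]
gripper_width: 13.7
```

```bash
cat > st.py <<'E'
from h import *
s=arm.get_state();print(s["clock"],s["tcp_pos"].round(2),"F",s["force"].round(2),"M",s["moment"].round(3),"w",round(s["gripper_width"],2))
E
python3 st.py
```

```text
10.125 [ 563.82 -133.09  183.88] F [ 1.3   0.01 -3.43] M [-0.052  0.049  0.   ] w 13.71
```

>>> apply_moves([
  [0, 0, 0, 0, 0, -1, 8],
  [0, 0, 0, 0, 0, -1, 8],
  [0, 0, 0, 0, 0, 0, 8],
  [0, 0, 0, 0, 0, 0, 8],
])

```text
clock: 10.62
tcp_pos: [564.1, -133.2, 186.2]
tcp_rot: [-180.0, -0.0, 91.8]
force: [-0.7, 0.2, -2.9]
gripper_width: 13.6
```

```bash
python3 st.py
```

```text
10.625 [ 564.07 -133.15  186.17] F [-0.67  0.21 -2.9 ] M [-0.105  0.048 -0.026] w 13.58
```

>>> apply_moves([
  [0, 0, 0, 0, 0, -1, 8],
  [0, 0, 0, 0, 0, -1, 8],
  [0, 0, 0, 0, 0, -1, 8],
  [0, 0, 0, 0, 0, 0, 8],
])

```text
clock: 11.12
tcp_pos: [564.2, -133.2, 189.3]
tcp_rot: [180.0, -0.0, 91.8]
force: [-0.2, 0.4, -3.7]
gripper_width: 13.7
```

>>> apply_moves([
  [0, 0, 0, 0, 0, -1, 8],
  [0, 0, 0, 0, 0, -1, 8],
  [0, 0, 0, 0, 0, 0, 8],
])

```text
clock: 11.5
tcp_pos: [564.2, -133.2, 191.3]
tcp_rot: [180.0, -0.0, 91.8]
force: [0.7, -0.2, -3.9]
gripper_width: 14.0
```

>>> apply_moves([
  [0, 0, 0, 0, 0, -1, 8],
  [0, 0, 0, 0, 0, 0, 8],
])

```text
clock: 11.75
tcp_pos: [564.1, -133.1, 192.2]
tcp_rot: [180.0, -0.0, 91.8]
force: [-0.7, 0.3, -3.7]
gripper_width: 13.7
```

>>> apply_moves([
  [0, 0, 0, 0, 0, -1, 8],
  [0, 0, 0, 0, 0, 0, 8],
])

```text
clock: 12.0
tcp_pos: [563.9, -133.1, 192.6]
tcp_rot: [-180.0, 0.0, 91.8]
force: [1.0, -0.3, -7.3]
gripper_width: 13.9
```

>>> apply_moves([
  [0, 0, 0, 0, 0, -1, 8],
  [0, 0, 0, 0, 0, 0, 8],
])

```text
clock: 12.25
tcp_pos: [563.7, -133.0, 193.1]
tcp_rot: [-179.9, 0.0, 91.8]
force: [1.5, 0.1, -14.8]
gripper_width: 14.0
```

Roof felt: the force jumps at TCP z ≈ 192.4. I'll back down to mid-throat, then draw to −x.

>>> apply_moves([
  [0, 0, 0, 0, 0, 1.5, 8],
  [0, 0, 0, 0, 0, 1.3, 8],
  [0, 0, 0, 0, 0, 0, 8],
  [0, 0, 0, 0, 0, 0, 8],
])

```text
clock: 12.75
tcp_pos: [564.5, -133.3, 192.2]
tcp_rot: [179.9, -0.0, 91.8]
force: [0.2, 0.4, -3.7]
gripper_width: 14.2
```

>>> apply_moves([
  [0, 0, 0, 0, -1, 0, 8],
  [0, 0, 0, 0, -1, 0, 8],
  [0, 0, 0, 0, -1, 0, 8],
  [0, 0, 0, 0, 0, 0, 8],
])

```text
clock: 13.25
tcp_pos: [561.0, -133.3, 191.4]
tcp_rot: [180.0, -0.0, 91.8]
force: [-0.1, -0.3, -3.7]
gripper_width: 14.0
```

>>> apply_moves([
  [0, 0, 0, 0, -1, 0, 8],
  [0, 0, 0, 0, -1, 0, 8],
  [0, 0, 0, 0, -1, 0, 8],
  [0, 0, 0, 0, 0, 0, 8],
])

```text
clock: 13.75
tcp_pos: [558.0, -133.4, 191.4]
tcp_rot: [180.0, -0.0, 91.8]
force: [0.4, -0.4, -2.1]
gripper_width: 14.0
```

>>> apply_moves([
  [0, 0, 0, 0, -1, 0, 8],
  [0, 0, 0, 0, -1, 0, 8],
  [0, 0, 0, 0, -1, 0, 8],
  [0, 0, 0, 0, 0, 0, 8],
])

```text
clock: 14.25
tcp_pos: [555.0, -133.5, 191.4]
tcp_rot: [180.0, -0.0, 91.8]
force: [-0.0, 0.1, -2.8]
gripper_width: 14.0
```

>>> apply_moves([
  [0, 0, 0, 0, -1, 0, 8],
  [0, 0, 0, 0, -1, 0, 8],
  [0, 0, 0, 0, -1, 0, 8],
  [0, 0, 0, 0, -1, 0, 8],
  [0, 0, 0, 0, 0, 0, 8],
])

```text
clock: 14.88
tcp_pos: [551.0, -133.6, 191.4]
tcp_rot: [180.0, -0.0, 91.8]
force: [0.5, 0.4, -3.2]
gripper_width: 13.7
```

>>> apply_moves([
  [0, 0, 0, 0, -1.5, 0, 8],
  [0, 0, 0, 0, -1.5, 0, 8],
  [0, 0, 0, 0, -1, 0, 8],
  [0, 0, 0, 0, 0, -1, 8],
  [0, 0, 0, 0, 0, -1, 8],
  [0, 0, 0, 0, 0, -1, 8],
  [0, 0, 0, 0, 0, 0, 8],
])

```text
clock: 15.75
tcp_pos: [547.2, -133.7, 194.5]
tcp_rot: [180.0, -0.0, 91.8]
force: [0.2, 0.4, -2.8]
gripper_width: 13.9
```

```bash
python3 st.py
```

```text
15.75 [ 547.21 -133.7   194.52] F [ 0.2   0.41 -2.79] M [-0.062  0.003 -0.014] w 13.9
```

>>> apply_moves([
  [0, 0, 0, 0, 0, -3, 8],
  [0, 0, 0, 0, 0, -4, 8],
  [0, 0, 0, 0, 0, -5, 8],
  [0, 0, 0, 0, 0, -5, 8],
  [0, 0, 0, 0, 0, 0, 8],
])

```text
clock: 16.38
tcp_pos: [547.5, -133.8, 212.0]
tcp_rot: [179.9, -0.0, 91.8]
force: [-0.2, -1.1, -3.5]
gripper_width: 13.8
```

>>> apply_moves([
  [0, 0, 0, 0, 0, -6, 8],
  [0, 0, 0, 0, 0, -8, 8],
  [0, 0, 0, 0, 0, -8, 8],
  [0, 0, 0, 0, 0, -8, 8],
  [0, 0, 0, 0, 0, -8, 8],
  [0, 0, 0, 0, 0, -8, 8],
  [0, 0, 0, 0, 0, -8, 8],
  [0, 0, 0, 0, 0, -6, 8],
])

```text
clock: 17.38
tcp_pos: [547.2, -133.7, 272.0]
tcp_rot: [180.0, -0.0, 91.8]
force: [-0.4, -0.0, -3.1]
gripper_width: 14.0
```

>>> apply_moves([
  [0, 0, 0, 0, 0, -6, 8],
  [0, 0, 0, 0, 0, -10, 8],
  [0, 0, 0, 0, 0, -10, 8],
  [0, 0, 0, 0, 0, -10, 8],
  [0, 0, 0, 0, 0, -10, 8],
  [0, 0, 0, 0, 0, -8, 8],
  [0, 0, 0, 0, 0, -4, 8],
  [0, 0, 0, 0, 0, 0, 8],
])

```text
clock: 18.38
tcp_pos: [547.2, -133.8, 329.6]
tcp_rot: [180.0, 0.0, 91.8]
force: [0.0, -0.1, -3.4]
gripper_width: 13.8
```

Run:
```python
from h import *
X=np.load("pics/wrist4.npz")
go(495,-300,330,91.9)
p,d,s=snap("wrist");a=p
print(s["tcp_pos"],s["force"])
b,_,_=snap("side")
P=wcloud(np.load("pics/wrist5.npz") if False else {"d":d,"pos":s["tcp_pos"],"rot":s["tcp_rot"]})
sub=P[...,:];m=(P[...,2]>205)&(P[...,2]<225)&(abs(P[...,0]-547)<20)&(abs(P[...,1]+133)<45);print("bar pts",m.sum(),P[m].mean(0),P[m].min(0),P[m].max(0))
cv2.imwrite("pics/w5.png",np.hstack([cv2.resize(a[:,:,::-1],(400,300)),cv2.resize(b[160:310,230:390,::-1],(320,300),interpolation=cv2.INTER_CUBIC)]))
```

```text
turn [ 0.02  0.   -0.08] then shift [-164.42  -57.66   -0.41] world [ -52.2 -166.2    0.4] F [ 0.05 -0.14 -3.43] t 18.375
wrist 5
[ 547.17768954 -133.75426797  329.58532977] [ 0.04954344 -0.13777557 -3.42865952]
side 6
bar pts 406 [ 548.51380424 -122.83976882  219.78597903] [ 540.14402703 -159.64473286  205.49906492] [555.79781831 -96.92170558 224.97735093]
```

View pics/w5.png

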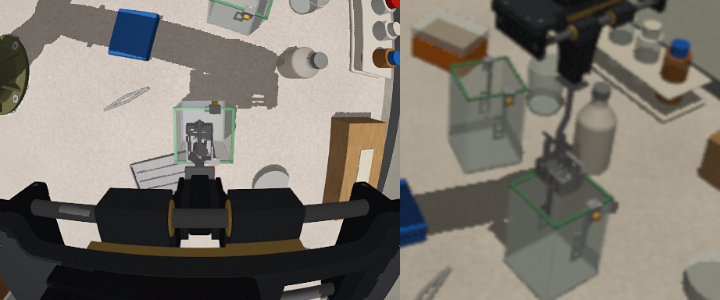

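Basket on the hook, clear above the rim. Carrying it to the tray.

>>> apply_moves([
  [0, 0, 0, -5, -2, 0, 8],
  [0, 0, 0, -10, -4, 0, 8],
  [0, 0, 0, -16, -6, 0, 8],
  [0, 0, 0, -18, -6, 0, 8],
  [0, 0, 0, -18, -6, 0, 8],
  [0, 0, 0, -18, -6, 0, 8],
  [0, 0, 0, -18, -6, 0, 8],
  [0, 0, 0, -18, -6, 0, 8],
])

```text
clock: 19.48
tcp_pos: [508.0, -258.1, 329.6]
tcp_rot: [180.0, 0.0, 91.7]
force: [0.9, 0.0, -3.2]
gripper_width: 14.1
```

>>> apply_moves([
  [0, 0, 0, -18, -6, 0, 8],
  [0, 0, 0, -13, -5, 0, 8],
  [0, 0, 0, -8, -3, 0, 8],
  [0, 0, 0, -4, -1.7, 0, 8],
  [0, 0, 0, 0, 0, 8, 8],
  [0, 0, 0, 0, 0, 14, 8],
  [0, 0, 0, 0, 0, 14, 8],
  [0, 0, 0, 0, 0, 14, 8],
])

```text
clock: 20.48
tcp_pos: [494.6, -298.9, 277.9]
tcp_rot: [-180.0, -0.0, 91.9]
force: [-0.4, -0.1, -3.4]
gripper_width: 14.2
```

>>> apply_moves([
  [0, 0, 0, 0, 0, 14, 8],
  [0, 0, 0, 0, 0, 14, 8],
  [0, 0, 0, 0, 0, 14, 8],
  [0, 0, 0, 0, 0, 14, 8],
  [0, 0, 0, 0, 0, 12, 8],
  [0, 0, 0, 0, 0, 8, 8],
  [0, 0, 0, 0, 0, 4, 8],
  [0, 0, 0, 0, 0, 0, 8],
])

```text
clock: 21.48
tcp_pos: [494.6, -299.5, 199.4]
tcp_rot: [-180.0, 0.0, 91.8]
force: [0.1, 0.6, -2.6]
gripper_width: 13.8
```

```bash
python3 st.py
```

```text
21.475 [ 494.65 -299.51  199.36] F [ 0.08  0.63 -2.62] M [-0.121  0.051 -0.033] w 13.84
```

>>> apply_moves([
  [0, 0, 0, 0, 0, 6, 8],
  [0, 0, 0, 0, 0, 8, 8],
  [0, 0, 0, 0, 0, 6, 8],
  [0, 0, 0, 0, 0, 4, 8],
  [0, 0, 0, 0, 0, 3, 8],
  [0, 0, 0, 0, 0, 2, 8],
  [0, 0, 0, 0, 0, 1, 8],
  [0, 0, 0, 0, 0, 0, 8],
])

```text
clock: 22.48
tcp_pos: [494.7, -299.5, 169.4]
tcp_rot: [180.0, -0.0, 91.8]
force: [-0.3, 0.9, -3.9]
gripper_width: 13.9
```

>>> apply_moves([
  [0, 0, 0, 0, 0, 1, 8],
  [0, 0, 0, 0, 0, 1, 8],
  [0, 0, 0, 0, 0, 1, 8],
  [0, 0, 0, 0, 0, 1, 8],
  [0, 0, 0, 0, 0, 0, 8],
])

```text
clock: 23.1
tcp_pos: [494.6, -299.4, 165.3]
tcp_rot: [-180.0, -0.0, 91.8]
force: [0.5, -0.2, -3.0]
gripper_width: 13.6
```

>>> apply_moves([
  [0, 0, 0, 0, 0, 0.7, 8],
  [0, 0, 0, 0, 0, 0.7, 8],
  [0, 0, 0, 0, 0, 0.6, 8],
  [0, 0, 0, 0, 0, 0, 8],
])

```text
clock: 23.6
tcp_pos: [494.7, -299.6, 163.6]
tcp_rot: [180.0, 0.0, 91.8]
force: [0.2, -0.8, -0.9]
gripper_width: 14.1
```

>>> apply_moves([
  [0, 0, 0, 0, 0, 1.5, 8],
  [0, 0, 0, 0, 0, 2, 8],
  [0, 0, 0, 0, 0, 2, 8],
  [0, 0, 0, 0, 0, 2, 8],
  [0, 0, 0, 0, 0, 2, 8],
  [0, 0, 0, 0, 0, 2, 8],
  [0, 0, 0, 0, 0, 1, 8],
  [0, 0, 0, 0, 0, 0, 8],
])

```text
clock: 24.6
tcp_pos: [494.6, -299.4, 150.8]
tcp_rot: [-180.0, -0.0, 91.8]
force: [0.3, -0.2, -1.1]
gripper_width: 13.8
```

>>> apply_moves([
  [0, 0, 0, 0, -2, 0, 8],
  [0, 0, 0, 0, -3, 0, 8],
  [0, 0, 0, 0, -3, 0, 8],
  [0, 0, 0, 0, 0, 0, 8],
])

```text
clock: 25.1
tcp_pos: [486.3, -299.8, 151.0]
tcp_rot: [180.0, -0.0, 91.8]
force: [0.6, 0.0, -1.6]
gripper_width: 13.7
```

>>> apply_moves([
  [0, 0, 0, 0, -3, 0, 8],
  [0, 0, 0, 0, -4, 0, 8],
  [0, 0, 0, 0, -4, 0, 8],
  [0, 0, 0, 0, 0, 0, 8],
  [0, 0, 0, 0, 0, -3, 8],
  [0, 0, 0, 0, 0, -5, 8],
  [0, 0, 0, 0, 0, -6, 8],
  [0, 0, 0, 0, 0, 0, 8],
])

```text
clock: 26.1
tcp_pos: [476.1, -300.3, 165.6]
tcp_rot: [179.9, 0.0, 91.8]
force: [-0.2, -0.3, -1.2]
gripper_width: 14.3
```

```bash
python3 st.py
```

```text
26.1 [ 476.13 -300.32  165.65] F [-0.17 -0.33 -1.21] M [-0.01   0.078 -0.003] w 14.26
```

>>> apply_moves([
  [0, 0, 0, 0, 0, -20, 8],
  [0, 0, 0, 0, 0, -35, 8],
  [0, 0, 0, 0, 0, -45, 8],
  [0, 0, 0, 0, 0, -45, 8],
  [0, 0, 0, 0, 0, -5, 8],
  [0, 0, 0, 0, 0, 0, 8],
])

```text
clock: 26.85
tcp_pos: [475.6, -300.1, 315.3]
tcp_rot: [180.0, -0.0, 91.8]
force: [-0.1, -0.3, -1.4]
gripper_width: 13.9
```

Run:
```python
from h import *
go(380,298.6,315,119)
p,d,s=snap("wrist");b,_,_=snap("side")
cv2.imwrite("pics/w7.png",np.hstack([cv2.resize(p[:,:,::-1],(400,300)),cv2.resize(b[264:384,262:390,::-1],(320,300),interpolation=cv2.INTER_CUBIC)]))
```

```text
turn [ 5.000e-02  1.000e-02 -2.719e+01] then shift [5.7000e+02 2.0664e+02 3.4000e-01] world [-9.560e+01  5.987e+02 -3.000e-01] F [-0.15 -0.34 -1.42] t 26.85
wrist 7
side 8
```

View pics/w7.png

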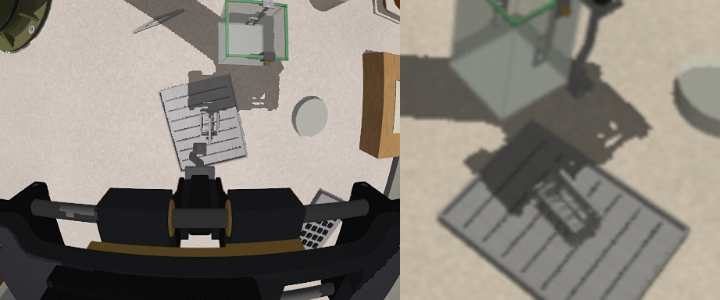

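Basket stands upright in the middle of the tray and the hook is free. Returning the hook via a waypoint inside the reach.

>>> apply_moves([
  [0, 0, 0, 35, 3, 0, 8],
  [0, 0, 0, 53, 3, 0, 8],
  [0, 0, 0, 53, 3, 0, 8],
  [0, 0, 0, 53, 3, 0, 8],
  [0, 0, 0, 53, 3, 0, 8],
  [0, 0, 0, 53, 3, 0, 8],
  [0, 0, 0, 0, 0, 0, 8],
])

```text
clock: 27.82
tcp_pos: [483.1, 5.8, 313.1]
tcp_rot: [-179.8, -0.0, 92.4]
force: [-0.1, -1.1, -0.6]
gripper_width: 13.5
```

>>> apply_moves([
  [0, 0, -9.1, 0, 0, 0, 8],
  [0, 0, -9.1, 0, 0, 0, 8],
  [0, 0, -9.0, 0, 0, 0, 8],
  [0, 0, 0, 0, 0, 0, 8],
])

```text
clock: 28.32
tcp_pos: [483.6, -0.6, 314.0]
tcp_rot: [-179.9, -0.0, 118.9]
force: [-0.3, 0.1, -0.9]
gripper_width: 14.0
```

```bash
python3 -c "
from h import *
go(378,298,315,119)"
```

```text
turn [-0.11 -0.01 -0.15] then shift [312.37  52.41  -1.04] world [-105.6  298.6    1. ] F [-0.33  0.12 -0.86] t 28.325
```

>>> apply_moves([
  [0, 0, -0.1, 36, 8, 0, 8],
  [0, 0, 0, 55, 9, 0, 8],
  [0, 0, 0, 55, 9, 0, 8],
  [0, 0, 0, 55, 9, 0, 8],
  [0, 0, 0, 55, 9, 0, 8],
  [0, 0, 0, 40, 6, 0, 8],
  [0, 0, 0, 16, 2.4, 0, 8],
  [0, 0, 0, 0, 0, 0, 8],
])

```text
clock: 29.32
tcp_pos: [378.2, 298.1, 314.4]
tcp_rot: [-179.9, 0.1, 119.1]
force: [0.6, -0.1, -0.6]
gripper_width: 13.7
```

>>> apply_moves([
  [0, 0, 0, 0, 0, 30, 8],
  [0, 0, 0, 0, 0, 40, 8],
  [0, 0, 0, 0, 0, 40, 8],
  [0, 0, 0, 0, 0, 30, 8],
  [0, 0, 0, 0, 0, 10, 8],
  [0, 0, 0, 0, 0, 0, 8],
  [0, 0, 0, 0, 0, 0, 8],
])

```text
clock: 30.2
tcp_pos: [379.2, 298.7, 166.5]
tcp_rot: [179.9, -0.0, 119.1]
force: [0.2, 0.1, -0.5]
gripper_width: 13.5
```

```bash
python3 -c "
from h import *
go(432,327.3,164,119)
p,d,s=snap('wrist')
import cv2
cv2.imwrite('pics/w9.png',p[80:260,180:340,::-1].repeat(3,0).repeat(3,1))
X={'d':d,'pos':s['tcp_pos'],'rot':s['tcp_rot']};P=wcloud(X)
m=(P[...,2]>130)&(P[...,2]<146)&(abs(P[...,0]-445)<60)&(abs(P[...,1]-330)<50);m&=p.max(2)>50
q=P[m][:,:2].astype(np.float32);print(m.sum(),cv2.minAreaRect(q),np.median(P[m][:,2]))"
```

```text
turn [ 0.15 -0.03  0.06] then shift [-0.56 60.03  2.47] world [52.8 28.6 -2.5] F [ 0.2   0.08 -0.48] t 30.2
wrist 9
3192 ((446.15960693359375, 335.84332275390625), (80.39471435546875, 34.733604431152344), 29.59517478942871) 140.47571853036055
```

View pics/w9.png

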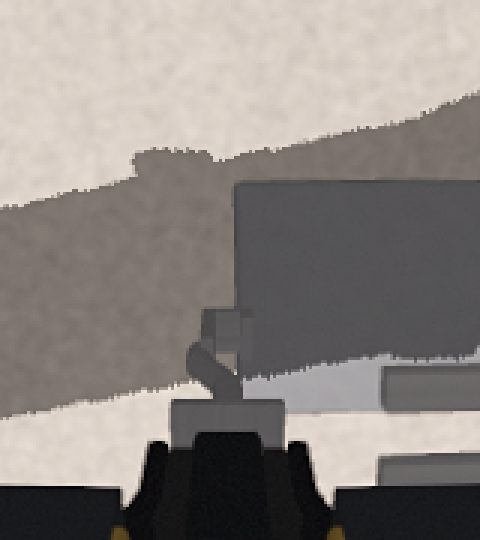

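The crop shows the hook outside the prongs' open ends, shank in line with the gap between them. Sliding in at a raised height.

>>> apply_moves([
  [0, 0, 0, -0.5, 8, 1, 8],
  [0, 0, 0, 0, 10, 1, 8],
  [0, 0, 0, 0, 10, 0, 8],
  [0, 0, 0, 0, 0, 0, 8],
])

```text
clock: 30.75
tcp_pos: [403.6, 311.9, 162.7]
tcp_rot: [-180.0, 0.0, 119.1]
force: [0.2, -0.2, -2.3]
gripper_width: 14.0
```

>>> apply_moves([
  [0, 0, 0, 0, 10, 0, 8],
  [0, 0, 0, 0, 10, 0, 8],
  [0, 0, 0, 0, 8, 0, 8],
  [0, 0, 0, 0, 4, 0, 8],
  [0, 0, 0, 0, 0, 0, 8],
  [0, 0, 0, 0, 0, 0, 8],
])

```text
clock: 31.5
tcp_pos: [430.5, 327.1, 162.9]
tcp_rot: [-180.0, -0.0, 119.1]
force: [0.1, 0.1, -1.6]
gripper_width: 13.7
```

```bash
python3 -c "
from h import *
go(432,327.3,154,119)"
```

```text
turn [-0.02 -0.    0.12] then shift [-0.53  1.37  8.88] world [ 1.5  0.2 -8.9] F [ 0.14  0.15 -1.59] t 31.5
```

>>> apply_moves([
  [0, 0, 0, -0.5, 0.7, 2, 8],
  [0, 0, 0, 0, 0, 2, 8],
  [0, 0, 0, 0, 0, 2, 8],
  [0, 0, 0, 0, 0, 1, 8],
  [0, 0, 0, 0, 0, 0, 8],
])

```text
clock: 32.12
tcp_pos: [431.6, 327.1, 155.8]
tcp_rot: [-180.0, 0.0, 119.1]
force: [-0.4, 0.1, -1.4]
gripper_width: 13.9
```

>>> apply_moves([
  [0, 0, 0, 0, 0, 0.7, 8],
  [0, 0, 0, 0, 0, 0.7, 8],
  [0, 0, 0, 0, 0, 0, 8],
])

```text
clock: 32.5
tcp_pos: [431.6, 327.1, 154.5]
tcp_rot: [-180.0, 0.0, 119.1]
force: [0.0, -0.8, -0.7]
gripper_width: 13.8
```

```bash
python3 st.py
```

```text
32.5 [431.6  327.09 154.46] F [ 0.03 -0.79 -0.67] M [-0.118  0.017  0.012] w 13.77
```

>>> apply_moves([
  [0, 0, 0, 0, 0, 0.5, 8],
  [0, 0, 0, 0, 0, 0.4, 8],
  [0, 0, 0, 0, 0, 0, 8],
  [0, 0, 0, 0, 0, 0, 8],
])

```text
clock: 33.0
tcp_pos: [431.7, 327.1, 154.0]
tcp_rot: [180.0, -0.0, 119.1]
force: [-1.1, -0.4, 2.9]
gripper_width: 14.2
```

```bash
python3 st.py
```

```text
33.0 [431.66 327.13 153.99] F [-1.14 -0.42  2.86] M [-0.33   0.35  -0.036] w 14.16
```

Seated: contact force at the same TCP height as when I took it. Opening.

>>> apply_moves([
  [0, 0, 0, 0, 0, -0.3, 16],
  [0, 0, 0, 0, 0, 0, 22],
  [0, 0, 0, 0, 0, 0, 32],
  [0, 0, 0, 0, 0, 0, 45],
  [0, 0, 0, 0, 0, 0, 60],
  [0, 0, 0, 0, 0, 0, 60],
  [0, 0, 0, 0, 0, 0, 60],
  [0, 0, 0, 0, 0, 0, 60],
])

```text
clock: 34.0
tcp_pos: [431.6, 327.1, 153.9]
tcp_rot: [180.0, -0.0, 119.1]
force: [0.4, 1.4, -1.7]
gripper_width: 59.4
```

>>> apply_moves([
  [0, 0, 0, 0, 0, -10, 60],
  [0, 0, 0, 0, 0, -30, 60],
  [0, 0, 0, 0, 0, -40, 60],
  [0, 0, 0, 0, 0, -50, 60],
  [0, 0, 0, 0, 0, 0, 60],
  [0, 0, 0, 0, 0, 0, 60],
])

```text
clock: 34.75
tcp_pos: [431.6, 327.0, 284.0]
tcp_rot: [180.0, -0.0, 119.1]
force: [0.3, 1.1, -0.2]
gripper_width: 59.9
```

Run:
```python
from h import *
p,d,s=snap("wrist");b,_,_=snap("side");c,_,_=snap("scene");print(s["tcp_pos"],s["force"],s["clock"])
f=lambda i,x,y,w,h:cv2.resize(i[y:y+h,x:x+w,::-1],(390,290),interpolation=cv2.INTER_CUBIC)
cv2.imwrite("pics/end.png",np.vstack([np.hstack([f(p,180,90,190,140),f(b,150,150,100,75)]),np.hstack([f(b,200,180,200,150),f(c,95,130,210,155)])]))
```

```text
wrist 10
side 11
scene 12
[431.56732924 327.02006265 284.04504918] [ 0.25787788  1.10190894 -0.20241141] 34.75
```

View pics/end.png

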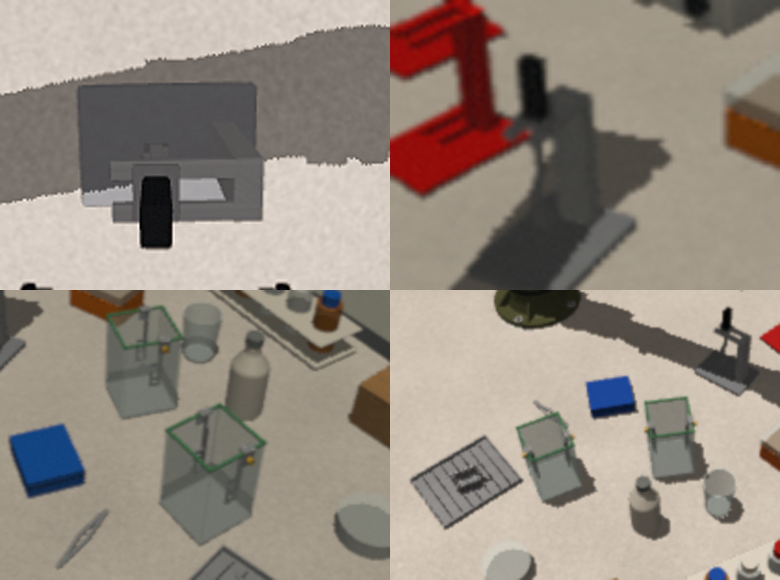

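The hook hangs squarely on its prongs, the basket is in the tray, and the other things are where they were. Handing in.

```bash
python3 -c "
from cell import arm
print(arm.finish_job())"
```

```text
the job is handed in; nothing more can be done
None
```

I took the hook from the grey stand, freed the basket from its hanger by feel and lifted it out of the jar. I then set it upright in the drip tray, unhooked it and hung the hook back in its stand, handing in at about 35 s of the 72 s allowed.

- **Freeing the basket:** the bar met the hanger's roof about 9 mm up, and the wrist force reached about 15 N there (limit 20 N). I dropped back about 1 mm, drew the bar 17 mm to -x without contact and lifted it clear.
- **Set-down:** the basket's weight came off at the height expected for the tray floor. The picture taken right after unhooking shows it upright near the middle of the tray.
- **Final check:** the last pictures show the hook hanging level across the prongs, about where it started. The basket is in the tray and the gripper is clear, 284 mm up.
- **Other things on the bench:** I checked these by eye only, and none looked moved. No check failed.

Estimates of the jar's centre differed by up to 2 mm between cameras. I used the wrist camera's depth reading of the bar instead, and the hook went in without touching anything.

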